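Lock off the bench isolator

TASK

Lock off the sander's supply at the grey switch box: push its handle in and turn it clockwise out of ON until it springs back up by itself in the OFF detent, which is not marked and has to be felt; do not turn it on into TEST. Then take the lock pin from its wooden stand, seat it fully home in the lock hole that the handle has uncovered, and leave it there with the handle still sprung up in OFF. Do not disturb the loose cup and the loose plaster castings.

Things in the scene. Friction and masses are not known exactly. Their poses are not given: they have to be found in the camera images.
- switch_box: Grey steel box, 140 (x) x 180 (y) x 70 mm high, fixed to the worktop, turned a little differently each time. Origin on the worktop under the handle's vertical axis; the box reaches from y = -86 to +97 mm and 70 mm either way in x of it. In its frame ON points to +y, OFF roughly to +x, TEST to -y; z is up.
- handle_grip (a point): Point on the turning axis of the black bar handle, 12 mm below the bar's top (40 mm above the box's top when sprung up). The bar is 20 mm wide, 38 mm high and reaches 84 mm to this frame's +y (pointer end, thin white line) and 35 mm to -y; a disc of 40 mm radius lies 26 mm below this point. Grip it here from above, along this frame's x. The frame turns and sinks with the handle.
- handle_push (a joint): How far the handle is pushed in, m: 0 sprung up (cannot turn), 0.010 fully in; it pushes back with about 8 N rising to 16 N. It must be 8.5 mm in to leave ON; between ON and OFF it stays in by itself when let go (at about 7 mm); on reaching OFF it springs up 10 mm if the fingers do not hold it down.
- handle_turn (a joint): Angle of the handle, rad, growing clockwise seen from above: about 0 at ON. The OFF detent lies anywhere from 1.05 to 1.65 and holds the handle with a play of about 0.1; a handle held down, or twisted on with over about 0.7 Nm, runs past it (and then stays about 3 mm in; turn it back). TEST begins at 2.05; the end of travel is 2.3.
- lock_hole (a point): Centre of the mouth of the round lock hole in the top face of the switch box (70 mm above the worktop), 64 mm from the handle's axis towards ON; 14 mm diameter, 45 mm deep, straight down. The handle in ON covers it.
- lock_pin: Steel lock pin, 86 mm long, upright; origin at the centre of its lower tip, z along it. Shank 12 mm diameter and 45 mm long with a chamfered tip, then a collar of 28 mm diameter and 5 mm thickness, then a dark grip of 22 mm diameter from 50 to 86 mm above the tip. 120 g. It starts in the stand, its collar resting on the stand's top.
- pin_stand: Fixed wooden block, 70 x 70 x 55 mm, with one hole in its top that holds the lock pin 45 mm deep. Origin under its centre, on the worktop.
- cup_a: Bystander: loose green plastic cup, 62 mm wide and 56 mm high, origin under its centre; leave it alone.
- arrow: Bystander: loose beige casting shaped like an arrow, 49 x 68 x 12 mm, on the worktop; leave it alone.
- disc_b: Bystander: loose beige cast disc with a bar across it, 80 x 116 x 13 mm, on the worktop; leave it alone.
There are look-alikes about, which are no part of the job. There is more than one size of the lock_pin; the job needs the largest.

How it is judged:
By the outcome, as a careful person would: the job done as asked, in the order asked, and still so for the second after the job is handed in, with the robot touching nothing.
It also fails if it takes over 61 s, if anything falls off the work surface, if the arm or the gripper's body presses on something with over 40 N, if the wrist force passes 120 N, or if a joint passes its speed limit or range.

ROBOT

A 7-joint arm with a two-finger parallel gripper is mounted at the origin on a cart in front of the work surface, level with it; the furniture and walls round the work are solid. World frame = base frame: x ahead of the robot, y to its left, z up, the work surface at z = 0. Lengths are in mm, angles in rad, forces in N, time in s.
With the tool pointing down it reaches from about 425 to 950 mm from the base axis. Payload 4.7 kg.
Tool frame: the origin (TCP) lies between the finger pads; the fingertips stand 25 mm ahead of it and the grasp point (between the pads) lies 6 mm ahead of it; z points along the fingers, y is the direction in which the jaws open and shut (so a half turn about z gives the same grasp; the last joint's range is limited). The gripper opens to 87 mm and grips with 3 to 60 N. Pads are 19 mm wide; open, the fingers measure 117 mm over their backs; the gripper's body (75 mm by 190 mm) begins 51 mm behind the grasp point.
Start: joints at [1.12, 0.469, -0.049, 1.532, 0.024, 1.141, -0.082], TCP at [276.393, -615.836, 247.573] pointing down, gripper open.
Joint ranges: [-2.59, 2.59], [-0.33, 1.99], [-1.39, 1.29], [0.1, 2.45], [-1.04, 4.18], [0.21, 1.99], [-2.66, 2.66]. Speed limits (rad/s): [2.57, 2.57, 3.14, 3.14, 3.14, 3.14, 3.14].

INTERFACE

Orientations are given as a 3x3 rotation matrix whose columns are the frame's x, y, z axes.
In Python, from station import manip gives the robot as it stands. The module is installed in compiled form; this text tells all that it offers.
- The arm moves only by the tool step_arm, never from a script. Its arguments are lists of equal length, an entry for each row: "grip": the gripper's target within -1 to 1 (shut at 1, half-way at 0, fully open at -1); "linear": the shift along the tool's x, y, z in mm, a list of three; "rotation": the turn, a rotation vector about the tool's x, y, z in degrees, a list of three. A call has exactly 10 rows; each row shifts and turns the commanded pose from where the row before left it, along the tool's axes as they then stand; what a row does not reach is not made up. A row lasts 1/12 s, in which the tool goes at most 41.7 mm and 7.16 degrees, less where a joint would pass 70% of its speed; a pose out of reach is approached as far as the arm can. A call with a gripper value outside its range is refused whole. The fingers move at their own pace and stop on an object; the grip force is fixed at half the most. Time passes only in rows, so rows that do not move let the fingers close, or fill a call up. It gives the time, the measured TCP pose, the force and the opening at its end, in the units of the state.
- manip.read_state(): the state, without advancing time (a new reading comes with each control period).
- manip.snapshot(name): name is "side" or "top" or "wrist"; returns the picture (400x640x3 uint8, blue, green, red); there is no depth.
- manip.calibration(name): a dict with "fx", "fy", "cx", "cy" (pixels), "extrinsics" (4x4, takes a point from world to camera coordinates). Camera axes: x right, y down, z forward; pixel columns grow to the right and rows downward; lengths in mm; the calibration is good to about 2 mm. A picture is of the moment at which its call begins: read the wrist's pose just before it. calibration takes no time and is no camera call; for the wrist camera it gives the pose at the moment of the call.
- manip.finish_job(): hands the job in, once; it reports no verdict.
The state is a dict: "t": time; "joints": joint angles; "dq": joint speeds; "joint_torque": joint torques, N m; "tool_pos": TCP position; "eef_rot": TCP orientation; "wrist_force": force on the tool from outside, world axes, zero at the start; "torque": the same for the moment, N m; "finger_gap": finger opening in mm.
Only numpy, scipy, OpenCV 4.12 (cv2) and the standard library are available. Lean on these libraries where they do the work, as an engineer would, in place of code of your own. Each camera call takes 0.05 s, during which the arm holds its last target. There are 200 camera calls.

## Working session

There is one attempt and no reset: what is moved stays moved. The work goes in short steps, Python scripts to look and compute and a tool call to move; the robot and the scene stay as the last step left them, time stands still between calls to the robot, and variables do not carry over. Pictures are saved under pics/ and viewed, about 8 in all and at most 12, crops included, and the job is handed in when it is done.

Besides the shell and the picture viewer there is one more tool, called after "Request:" by a JSON object that holds its "fn" and its "kwargs". step_arm: Moves the arm, as the interface text tells. Its arguments: {"type":"object","properties":{"grip":{"type":"array"},"linear":{"type":"array"},"rotation":{"type":"array"}},"required":["grip","linear","rotation"]}

```bash
mkdir -p pics; python3 - <<'E'
from station import manip
import cv2,numpy as np
np.set_printoptions(precision=3,suppress=True)
s=manip.read_state();print(s)
for n in("side","top"):
    im=manip.snapshot(n);cv2.imwrite(f"pics/{n}0.png",im);c=manip.calibration(n);print(n,c)
a=cv2.imread("pics/side0.png");b=cv2.imread("pics/top0.png")
E
```

```text
{'t': 0.0, 'joints': array([ 1.12 ,  0.469, -0.049,  1.534,  0.024,  1.141, -0.082]), 'dq': array([-0.001, -0.001, -0.001, -0.001,  0.001, -0.001, -0.001]), 'joint_torque': array([  0.   , -50.797,  -0.081, -23.615,  -0.062,   0.038,   0.   ]), 'tool_pos': array([ 276.145, -615.318,  246.48 ]), 'eef_rot': array([[ 0.912,  0.409, -0.001],
       [ 0.409, -0.912,  0.002],
       [-0.   , -0.002, -1.   ]]), 'wrist_force': array([-0.84 , -0.286, -0.113]), 'torque': array([-0.009, -0.021, -0.026]), 'finger_gap': 87.2947560025769}
side {'fx': 422.0140496787118, 'fy': 422.0140496787118, 'cx': 317.4059781344683, 'cy': 201.48063772225257, 'extrinsics': array([[   0.998,   -0.056,    0.   , -574.375],
       [  -0.037,   -0.672,   -0.739,   13.715],
       [   0.042,    0.738,   -0.674, 1041.451],
       [   0.   ,    0.   ,    0.   ,    1.   ]])}
top {'fx': 420.9206775200024, 'fy': 420.9206775200024, 'cx': 315.2531909360121, 'cy': 203.54609095169076, 'extrinsics': array([[   0.024,   -1.   ,    0.018, -150.119],
       [  -0.984,   -0.027,   -0.178,  573.71 ],
       [   0.178,   -0.013,   -0.984,  907.186],
       [   0.   ,    0.   ,    0.   ,    1.   ]])}
```

View pics/top0.png

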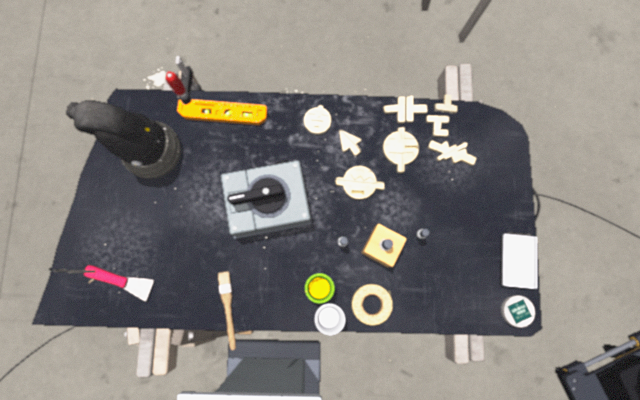

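View pics/side0.png

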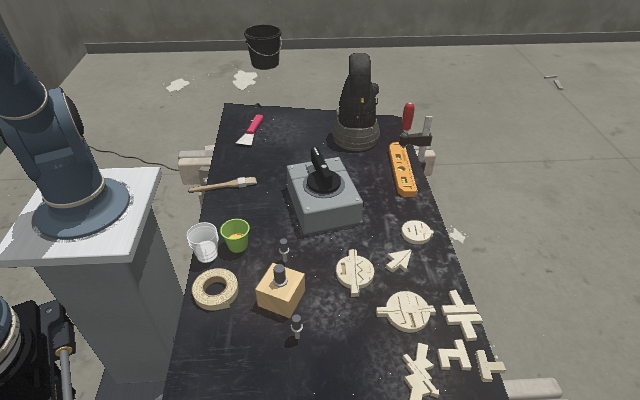

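Top view: the switch box is around (267,198), with the handle pointing left towards (230,198), i.e. ON ≈ world +y. The stand and pin are at (387,245), with small look-alike pins at (343,242) and (423,233). In the side view the box is at (322,190) and the stand pin at (280,275). I'll enlarge both views for accurate pixels.

```bash
cat > h.py <<'E'
import cv2,numpy as np
from station import manip
np.set_printoptions(precision=2,suppress=True)
def ray(c,p):
    E=c["extrinsics"];R=E[:3,:3];o=-R.T@E[:3,3]
    d=R.T@np.array([(p[0]-c["cx"])/c["fx"],(p[1]-c["cy"])/c["fy"],1]);return o,d/np.linalg.norm(d)
def plane(c,p,z):
    o,d=ray(c,p);return o+d*(z-o[2])/d[2]
def tri(c1,p1,c2,p2):
    o,d=ray(c1,p1);q,e=ray(c2,p2)
    s=np.linalg.lstsq(np.c_[d,-e],q-o,rcond=None)[0]
    a=o+d*s[0];b=q+e*s[1];return (a+b)/2,np.linalg.norm(a-b)
def proj(c,X):
    v=c["extrinsics"][:3,:3]@np.asarray(X,float)+c["extrinsics"][:3,3];return np.array([c["fx"]*v[0]/v[2]+c["cx"],c["fy"]*v[1]/v[2]+c["cy"]])
def crop(im,x,y,w,h,k):
    o=cv2.resize(im[y:y+h,x:x+w],None,fx=k,fy=k,interpolation=cv2.INTER_CUBIC)
    for i in range(0,w,10):
        cv2.line(o,(i*k,0),(i*k,6),(0,0,255),1)
        if i%20==0: cv2.putText(o,str(x+i),(i*k,16),0,.35,(0,255,255),1)
    for i in range(0,h,10):
        cv2.line(o,(0,i*k),(6,i*k),(0,0,255),1)
        if i%20==0: cv2.putText(o,str(y+i),(8,i*k+4),0,.35,(0,255,255),1)
    return o
E
python3 - <<'E'
from h import *
a=cv2.imread("pics/top0.png");b=cv2.imread("pics/side0.png")
A=np.hstack([crop(a,215,155,100,90,4),crop(a,335,215,100,60,4)[:240,:400] if 0 else crop(a,335,190,100,90,4)])
B=np.hstack([crop(b,280,140,100,60,4) if 0 else crop(b,275,142,100,95,4)[:360],crop(b,250,232,100,95,4)[:360]])
A=A[:300] if 0 else A
o=np.vstack([A,B]);o=cv2.resize(o,(800,o.shape[0])) 
cv2.imwrite("pics/c1.png",cv2.resize(o,None,fx=.83,fy=.83,interpolation=cv2.INTER_AREA))
E
```

```text
(no output)
```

View pics/c1.png

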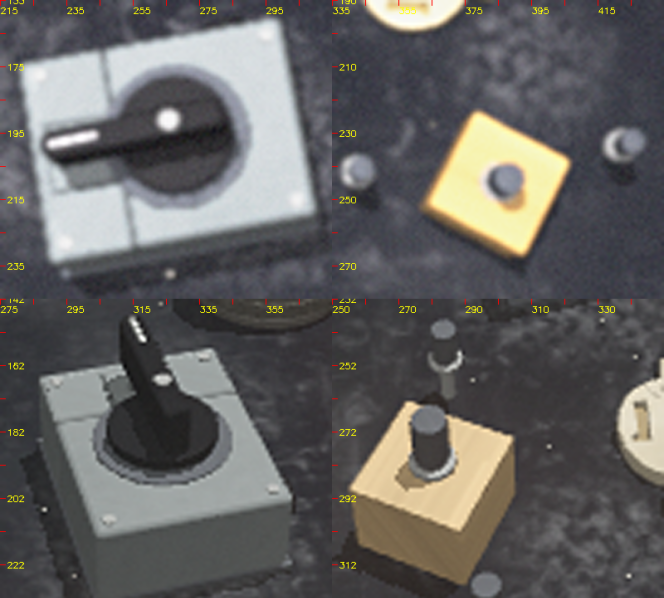

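Top view: white hub dot at (265.6,190.8), white line (229.5,198.7)–(244.2,195.7), pin cap (388,244.2). Side view: hub dot at (324.1,166.4), pin cap (279.5,267.8). Now triangulate.

```bash
python3 - <<'E'
from h import *
T=manip.calibration("top");S=manip.calibration("side")
hub,e=tri(T,(265.6,190.8),S,(324.1,166.4));print("hub top",hub,e)
pin,e=tri(T,(388,244.2),S,(279.5,267.8));print("pin top",pin,e)
a,b=plane(T,(229.5,198.7),122),plane(T,(244.2,195.7),122)
for p in(a,b):print("line",p,np.degrees(np.arctan2(*(p-hub)[1::-1])),np.linalg.norm((p-hub)[:2]))
# box corners (top face) top view
C=[(215+22/3.32,155+63/3.32),(215+277/3.32,155+20/3.32),(215+315/3.32,155+212/3.32),(215+50/3.32,155+262/3.32)]
P=np.array([plane(T,c,70) for c in C]);print(P)
print([np.linalg.norm(P[i]-P[(i+1)%4]) for i in range(4)],P.mean(0))
for i,j in((1,0),(2,3)):
    d=P[j]-P[i];print("y axis dir",np.degrees(np.arctan2(d[1],d[0])))
E=[(475,110),(570,160),(523,257),(424,209)]
Q=np.array([plane(T,(335+(x-332)/3.32,190+y/3.32),55) for x,y in E]);print("stand",Q,Q.mean(0))
print("small pins",plane(T,(335+(358-332)/3.32,190+170/3.32),70),plane(T,(335+(628-332)/3.32,190+142/3.32),70))
E
```

```text
hub top [589.04 -28.62 123.07] 0.3023414349060375
pin top [ 486.9  -293.11   93.9 ] 3.0738142503904444
line [570.29  46.74 122.  ] 103.97773161398818 77.65297605112752
line [577.59  16.17 122.  ] 104.34683946685188 46.2295803918721
[[ 636.32   77.93   70.  ]
 [ 671.65  -94.42   70.  ]
 [ 539.34 -124.     70.  ]
 [ 501.19   50.82   70.  ]]
[np.float64(175.9319425434956), np.float64(135.57223762144406), np.float64(178.92965995393706), np.float64(137.8253366595811)] [587.12 -22.42  70.  ]
y axis dir 101.58216585382742
y axis dir 102.31012921889113
stand [[ 535.83 -278.49   55.  ]
 [ 503.37 -342.96   55.  ]
 [ 437.51 -310.43   55.  ]
 [ 467.81 -243.94   55.  ]] [ 486.13 -293.95   55.  ]
small pins [ 491.52 -197.97   70.  ] [ 514.9  -378.58   70.  ]
```

Request:
{"fn": "step_arm", "kwargs": {"grip": [-1,-1,-1,-1,-1,-1,-1,-1,-1,-1], "linear": [[26,-20,0],[26,-20,0],[26,-20,0],[26,-20,0],[26,-20,0],[26,-20,0],[26,-20,0],[26,-20,0],[26,-20,0],[26,-20,0]], "rotation": [[0,0,0],[0,0,0],[0,0,0],[0,0,0],[0,0,0],[0,0,0],[0,0,0],[0,0,0],[0,0,0],[0,0,0]]}}

```text
t: 0.93
tool_pos: [431.9, -325.3, 247.3]
eef_rot: [[0.912, 0.409, -0.001], [0.409, -0.912, 0.0], [-0.0, -0.0, -1.0]]
wrist_force: [0.0, -0.4, -0.2]
finger_gap: 87.0
```

Request:
{"fn": "step_arm", "kwargs": {"grip": [-1,-1,-1,-1,-1,-1,-1,-1,-1,-1], "linear": [[26,-20,0],[26,-20,0],[26,-20,0],[26,-20,0],[26,-20,0],[26,-20,0],[26,-20,0],[26,-20,0],[26,-20,0],[26,-20,0]], "rotation": [[0,0,0],[0,0,0],[0,0,0],[0,0,0],[0,0,0],[0,0,0],[0,0,0],[0,0,0],[0,0,0],[0,0,0]]}}

```text
t: 1.77
tool_pos: [587.3, -36.6, 247.2]
eef_rot: [[0.912, 0.409, -0.001], [0.409, -0.912, -0.0], [-0.001, -0.0, -1.0]]
wrist_force: [-0.5, -1.2, -0.7]
finger_gap: 87.3
```

Request:
{"fn": "step_arm", "kwargs": {"grip": [-1,-1,-1,-1,-1,-1,-1,-1,-1,-1], "linear": [[0,0,0],[0,0,0],[0,0,0],[0,0,0],[0,0,0],[0,0,0],[0,0,0],[0,0,0],[0,0,0],[0,0,0]], "rotation": [[0,0,-7],[0,0,-7],[0,0,-7],[0,0,-7],[0,0,-7],[0,0,-7],[0,0,-7],[0,0,-7],[0,0,-7],[0,0,-7]]}}

```text
t: 2.6
tool_pos: [586.7, -38.1, 247.1]
eef_rot: [[-0.079, 0.997, -0.001], [0.997, 0.079, -0.0], [-0.0, -0.001, -1.0]]
wrist_force: [0.6, -0.3, -0.4]
finger_gap: 87.1
```

```bash
python3 - <<'E'
from h import *
s=manip.read_state();print(s["t"],s["tool_pos"],s["eef_rot"],s["joints"],s["finger_gap"])
c=manip.calibration("wrist");im=manip.snapshot("wrist");cv2.imwrite("pics/w1.png",im);np.savez("w1.npz",**c)
for X in([589,-28.6,122],[570.3,46.7,122],[486.9,-293,96]):print(proj(c,X))
print(c["fx"],c["extrinsics"])
E
```

```text
2.6 [586.72 -38.11 247.1 ] [[-0.08  1.   -0.  ]
 [ 1.    0.08 -0.  ]
 [-0.   -0.   -1.  ]] [ 0.43  0.39 -0.57  1.72  0.23  1.1  -0.13] 87.1409946038785
[320.55 194.47]
[305.47 104.82]
[219.52 390.27]
303.1913689422053 [[   1.      0.08   -0.   -581.62]
 [   0.08   -0.95    0.29 -115.79]
 [   0.02   -0.29   -0.96  367.37]
 [   0.      0.      0.      1.  ]]
```

View pics/w1.png

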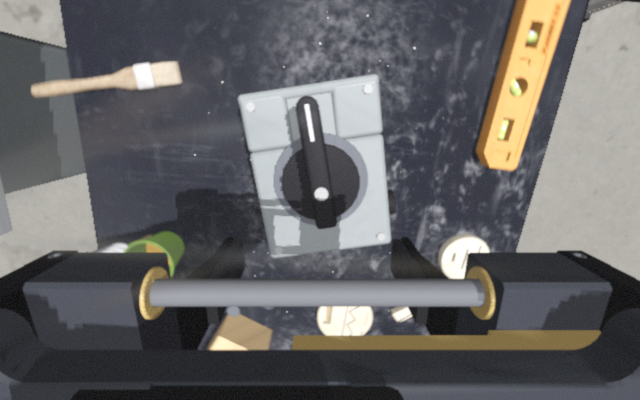

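The wrist view shows the hub dot at (321,194) and the line's far end at (307,105), within 2 px of the predictions. I'll align and descend.

Request:
{"fn": "step_arm", "kwargs": {"grip": [-1,-1,-1,-1,-1,-1,-1,-1,-1,-1], "linear": [[9.3,3,0],[0,0,10],[0,0,20],[0,0,20],[0,0,20],[0,0,20],[0,0,20],[0,0,15],[0,0,7],[0,0,0]], "rotation": [[0,0,0],[0,0,-4.5],[0,0,-4],[0,0,0],[0,0,0],[0,0,0],[0,0,0],[0,0,0],[0,0,0],[0,0,0]]}}

```text
t: 3.48
tool_pos: [588.3, -27.9, 113.8]
eef_rot: [[-0.218, 0.976, -0.003], [0.976, 0.218, 0.0], [0.001, -0.003, -1.0]]
wrist_force: [0.4, -0.3, -0.5]
finger_gap: 87.4
```

Request:
{"fn": "step_arm", "kwargs": {"grip": [1,1,1,1,1,1,1,1,1,1], "linear": [[0,0,0],[0,0,0],[0,0,0],[0,0,0],[0,0,0],[0,0,0],[0,0,0],[0,0,0],[0,0,0],[0,0,0]], "rotation": [[0,0,0],[0,0,0],[0,0,0],[0,0,0],[0,0,0],[0,0,0],[0,0,0],[0,0,0],[0,0,0],[0,0,0]]}}

```text
t: 4.32
tool_pos: [589.3, -28.5, 115.5]
eef_rot: [[-0.219, 0.976, -0.0], [0.976, 0.219, -0.0], [-0.0, -0.0, -1.0]]
wrist_force: [-0.3, -0.4, 0.0]
finger_gap: 28.2
```

```bash
python3 - <<'E'
from h import *
s=manip.read_state();print(s["t"],s["tool_pos"],s["eef_rot"],s["joints"],s["finger_gap"],s["wrist_force"],s["torque"])
E
```

```text
4.3167 [589.34 -28.53 115.55] [[-0.22  0.98 -0.  ]
 [ 0.98  0.22 -0.  ]
 [-0.   -0.   -1.  ]] [ 0.38  0.54 -0.54  1.84  0.36  0.86 -0.12] 28.194880536879225 [-0.26 -0.4   0.  ] [ 0.   -0.09  0.  ]
```

Request:
{"fn": "step_arm", "kwargs": {"grip": [1,1,1,1,1,1,1,1,1,1], "linear": [[0,0,0],[0,0,0],[0,0,0],[0,0,0],[0,0,2],[0,0,2],[0,0,2],[0,0,2],[0,0,2],[0,0,0]], "rotation": [[0,0,0],[0,0,0],[0,0,0],[0,0,0],[0,0,0],[0,0,0],[0,0,0],[0,0,0],[0,0,0],[0,0,0]]}}

```text
t: 5.15
tool_pos: [589.7, -28.4, 107.4]
eef_rot: [[-0.219, 0.976, 0.001], [0.976, 0.219, -0.001], [-0.001, 0.0, -1.0]]
wrist_force: [-3.6, -0.3, 13.8]
finger_gap: 19.9
```

```bash
python3 - <<'E'
from h import *
s=manip.read_state();print(s["t"],s["tool_pos"],s["finger_gap"],s["wrist_force"],s["torque"],s["eef_rot"][0])
E
```

```text
5.15 [589.66 -28.44 107.39] 19.85962751163138 [-3.65 -0.34 13.8 ] [-0.08  0.87 -0.02] [-0.22  0.98  0.  ]
```

Pushed about 8 mm at 14 N. I'll go fully in, then turn to just short of the earliest OFF position.

Request:
{"fn": "step_arm", "kwargs": {"grip": [1,1,1,1,1,1,1,1,1,1], "linear": [[0,0,1.5],[0,0,1],[0,0,0],[0,0,0],[0,0,0],[0,0,0],[0,0,0],[0,0,0],[0,0,0],[0,0,0]], "rotation": [[0,0,0],[0,0,0],[0,0,0],[0,0,0],[0,0,3],[0,0,4],[0,0,4],[0,0,4],[0,0,0],[0,0,0]]}}

```text
t: 5.98
tool_pos: [589.5, -28.4, 105.5]
eef_rot: [[0.041, 0.999, 0.0], [0.999, -0.041, -0.002], [-0.002, 0.0, -1.0]]
wrist_force: [-5.1, -0.1, 15.7]
finger_gap: 20.0
```

```bash
cat > st.py <<'E'
from h import *
s=manip.read_state();r=s["eef_rot"];print(round(s["t"],2),s["tool_pos"],"yangle",round(float(np.degrees(np.arctan2(r[1,1],r[0,1]))),2),"gap",round(s["finger_gap"],1),s["wrist_force"],s["torque"],"j",s["joints"])
E
python3 st.py
```

```text
5.98 [589.47 -28.44 105.5 ] yangle -2.35 gap 20.0 [-5.13 -0.08 15.73] [-0.17  1.2   0.01] j [ 0.33  0.54 -0.47  1.85  0.32  0.83 -0.35]
```

Request:
{"fn": "step_arm", "kwargs": {"grip": [1,1,1,1,1,1,1,1,1,1], "linear": [[0,0,0],[0,0,0],[0,0,-1],[0,0,-1],[0,0,-1],[0,0,-1],[0,0,-1],[0,0,0],[0,0,0],[0,0,0]], "rotation": [[0,0,5],[0,0,5],[0,0,5],[0,0,5],[0,0,5],[0,0,5],[0,0,5],[0,0,5],[0,0,0],[0,0,0]]}}

```text
t: 6.82
tool_pos: [589.1, -28.2, 108.5]
eef_rot: [[0.673, 0.74, -0.001], [0.74, -0.673, -0.0], [-0.001, -0.0, -1.0]]
wrist_force: [-2.4, -0.0, 5.5]
finger_gap: 20.0
```

```bash
python3 st.py
```

```text
6.82 [589.07 -28.2  108.54] yangle -42.3 gap 20.0 [-2.36 -0.02  5.49] [-0.05  0.62 -0.22] j [ 0.2   0.51 -0.3   1.86  0.2   0.81 -0.94]
```

Request:
{"fn": "step_arm", "kwargs": {"grip": [1,1,1,1,1,1,1,1,1,1], "linear": [[0,0,-1],[0,0,0],[0,0,0],[0,0,0],[0,0,0],[0,0,0],[0,0,0],[0,0,0],[0,0,0],[0,0,0]], "rotation": [[0,0,0],[0,0,0],[0,0,0],[0,0,1],[0,0,1],[0,0,1],[0,0,0],[0,0,0],[0,0,0],[0,0,0]]}}

```text
t: 7.65
tool_pos: [589.0, -28.2, 109.1]
eef_rot: [[0.711, 0.703, -0.001], [0.703, -0.711, 0.0], [-0.0, -0.001, -1.0]]
wrist_force: [-3.6, 1.8, 3.2]
finger_gap: 19.9
```

```bash
python3 st.py
```

```text
7.65 [589.04 -28.2  109.14] yangle -45.34 gap 19.9 [-3.65  1.82  3.2 ] [ 0.41  0.84 -0.12] j [ 0.2   0.5  -0.29  1.86  0.19  0.81 -0.98]
```

Request:
{"fn": "step_arm", "kwargs": {"grip": [1,1,1,1,1,1,1,1,1,1], "linear": [[0,0,0],[0,0,0],[0,0,0],[0,0,0],[0,0,0],[0,0,0],[0,0,0],[0,0,0],[0,0,0],[0,0,0]], "rotation": [[0,0,1],[0,0,1],[0,0,1],[0,0,0],[0,0,0],[0,0,0],[0,0,0],[0,0,0],[0,0,0],[0,0,0]]}}

```text
t: 8.48
tool_pos: [589.0, -28.2, 109.7]
eef_rot: [[0.748, 0.664, -0.001], [0.664, -0.748, 0.0], [-0.0, -0.001, -1.0]]
wrist_force: [-5.2, 2.6, 8.1]
finger_gap: 19.9
```

```bash
python3 st.py
```

```text
8.48 [589.02 -28.25 109.66] yangle -48.38 gap 19.9 [-5.2   2.56  8.1 ] [ 0.58  1.28 -0.04] j [ 0.19  0.5  -0.28  1.86  0.18  0.81 -1.03]
```

Upward force jumped from 3 to 8 N, so I'll test whether the handle is free to rise here by lifting slightly.

Request:
{"fn": "step_arm", "kwargs": {"grip": [1,1,1,1,1,1,1,1,1,1], "linear": [[0,0,-1],[0,0,-1],[0,0,-1],[0,0,0],[0,0,0],[0,0,0],[0,0,0],[0,0,0],[0,0,0],[0,0,0]], "rotation": [[0,0,0],[0,0,0],[0,0,0],[0,0,0],[0,0,0],[0,0,0],[0,0,0],[0,0,0],[0,0,0],[0,0,0]]}}

```text
t: 9.32
tool_pos: [589.0, -28.1, 111.0]
eef_rot: [[0.747, 0.665, -0.001], [0.665, -0.747, 0.001], [-0.0, -0.001, -1.0]]
wrist_force: [2.6, 4.2, -14.2]
finger_gap: 19.7
```

```bash
python3 st.py
```

```text
9.32 [589.04 -28.11 111.  ] yangle -48.31 gap 19.7 [  2.6    4.25 -14.2 ] [ 0.79 -0.32 -0.1 ] j [ 0.19  0.5  -0.28  1.86  0.18  0.81 -1.03]
```

Latched (it resists with -14 N), so this is not OFF yet. I'll keep a light upward pull and step on; at OFF the handle will rise and the force will flip.

Request:
{"fn": "step_arm", "kwargs": {"grip": [1,1,1,1,1,1,1,1,1,1], "linear": [[0,0,1],[0,0,0],[0,0,0],[0,0,0],[0,0,0],[0,0,0],[0,0,0],[0,0,0],[0,0,0],[0,0,0]], "rotation": [[0,0,0],[0,0,1],[0,0,1],[0,0,1],[0,0,0],[0,0,0],[0,0,0],[0,0,0],[0,0,0],[0,0,0]]}}

```text
t: 10.15
tool_pos: [589.0, -28.2, 112.3]
eef_rot: [[0.782, 0.623, -0.0], [0.623, -0.782, 0.0], [-0.0, -0.0, -1.0]]
wrist_force: [-3.3, 4.6, -1.2]
finger_gap: 19.9
```

```bash
python3 st.py
```

```text
10.15 [589.01 -28.18 112.34] yangle -51.43 gap 19.9 [-3.32  4.61 -1.22] [ 0.97  0.9  -0.24] j [ 0.18  0.5  -0.27  1.86  0.17  0.81 -1.07]
```

Request:
{"fn": "step_arm", "kwargs": {"grip": [0.3,0.3,0.3,0.3,0.3,-0.2,-0.2,-0.2,-0.2,-0.2], "linear": [[0,0,0],[0,0,0],[0,0,0],[0,0,0],[0,0,0],[0,0,0],[0,0,-15],[0,0,-15],[0,0,-15],[0,0,-15]], "rotation": [[0,0,0],[0,0,0],[0,0,0],[0,0,0],[0,0,0],[0,0,0],[0,0,0],[0,0,0],[0,0,0],[0,0,0]]}}

```text
t: 10.98
tool_pos: [589.4, -28.9, 171.7]
eef_rot: [[0.781, 0.625, 0.0], [0.625, -0.781, -0.0], [-0.0, 0.0, -1.0]]
wrist_force: [-0.7, -0.3, 0.2]
finger_gap: 50.3
```

```bash
python3 st.py; python3 - <<'E'
from h import *
T=manip.calibration("top");S=manip.calibration("side");W=manip.calibration("wrist")
w=manip.snapshot("wrist");t=manip.snapshot("top");d=manip.snapshot("side")
for z in(123,120,116):print(z,[proj(c,[589.04,-28.6,z]) for c in(W,T,S)])
cv2.imwrite("pics/w2.png",w);cv2.imwrite("pics/t2.png",t);cv2.imwrite("pics/s2.png",d)
o=np.vstack([np.hstack([w[:330:,80:560]]),np.zeros((0,480,3),np.uint8)])
o2=np.hstack([crop(d,280,142,80,60,5)[:250,:240*1+160],crop(t,225,165,80,60,5)[:250,:400]])
o=cv2.resize(o,(480,330));c=np.zeros((580,800,3),np.uint8);c[:330,:480]=o;c[330:]=o2;cv2.imwrite("pics/c2.png",c)
E
```

```text
10.98 [589.44 -28.89 171.66] yangle -51.35 gap 50.3 [-0.71 -0.3   0.22] [-0.02  0.01 -0.02] j [ 0.19  0.42 -0.28  1.81  0.14  0.93 -1.05]
123 [array([316.65, 237.84]), array([265.6 , 190.88]), array([324.16, 166.4 ])]
120 [array([316.66, 236.07]), array([265.74, 191.17]), array([324.15, 167.45])]
116 [array([316.66, 233.79]), array([265.92, 191.56]), array([324.13, 168.83])]
```

View pics/c2.png

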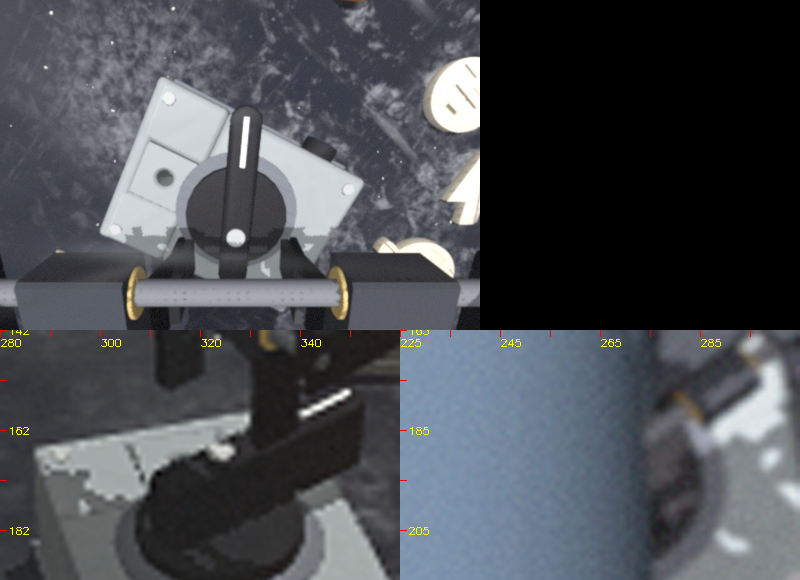

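Wrist view: hub dot near (316,238), lock hole uncovered at (245,177). Side view: hub dot at (324.4,166.4). Both match z≈123 (sprung up), with the bar about 69° clockwise of ON. I'll check by centroids and locate the hole.

```bash
python3 - <<'E'
from h import *
W=manip.calibration("wrist");S=manip.calibration("side")
w=cv2.imread("pics/w2.png",0);s=cv2.imread("pics/s2.png",0);s0=cv2.imread("pics/side0.png",0)
def cen(im,x,y,r,inv=False,th=None):
    p=im[y-r:y+r+1,x-r:x+r+1].astype(float)
    m=(p<th) if inv else (p>th);n,l,st,c=cv2.connectedComponentsWithStats(m.astype(np.uint8))
    k=1+np.argmax(st[1:,4]);return c[k]+[x-r,y-r],st[k]
wd=cen(w,316,238,14,th=150);print("wrist dot",wd)
print("side dot now/before",cen(s,324,166,5,th=140),cen(s0,324,166,5,th=140))
h=cen(w,245,177,14,True,110);print("hole",h,plane(W,h[0],70))
print("tri dot",tri(W,wd[0],S,cen(s,324,166,5,th=140)[0]))
a,b=plane(W,(80+247,118),122),plane(W,(80+242,166),122);d=a-b;print("bar angle",np.degrees(np.arctan2(d[1],d[0])))
hub=plane(W,wd[0],122);H=plane(W,h[0],70);d=H-hub;print(hub,"hole r",np.hypot(*d[:2]),np.degrees(np.arctan2(d[1],d[0])))
E
```

```text
wrist dot (array([315.47, 237.1 ]), array([  5,   5,  18,  17, 249], dtype=int32))
side dot now/before (array([322.62, 163.23]), array([ 0,  0, 10,  7, 39], dtype=int32)) (array([328. , 163.5]), array([ 7,  0,  4,  8, 20], dtype=int32))
hole (array([242.96, 175.07]), array([  6,   7,  15,  13, 112], dtype=int32)) [577.76  37.49  70.  ]
tri dot (array([588.53, -25.6 , 128.57]), np.float64(6.057062734822244))
bar angle 33.02877015661662
[589.41 -27.9  122.  ] hole r 66.42138872383461 100.10113238171209
```

```bash
python3 - <<'E'
from h import *
w=cv2.imread("pics/w2.png");s=cv2.imread("pics/s2.png");s0=cv2.imread("pics/side0.png")
for im in(s0,s):
    g=cv2.cvtColor(im,6)[160:172,316:332];print(g.max());ys,xs=np.nonzero(g>175);print(len(xs),xs.mean()+316,ys.mean()+160)
o=np.hstack([crop(w,220,150,50,50,10),np.vstack([crop(s0,300,150,50,40,6),crop(s,300,150,50,40,6)])[:500] if 0 else np.vstack([crop(s0,305,150,30,25,10),crop(s,305,150,30,25,10)])])
cv2.imwrite("pics/c3.png",o)
E
```

```text
206
10 323.5 165.8
204
13 322.6923076923077 163.46153846153845
```

View pics/c3.png

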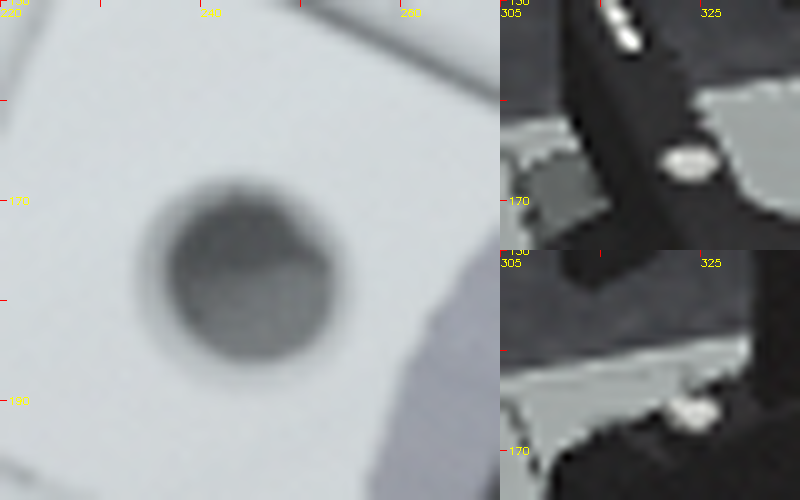

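The hub dot sits at the same place in the side view before and after, (324,166), so the handle is sprung up in OFF. Hole mouth at (244.7,177.7).

```bash
python3 - <<'E'
from h import *
W=manip.calibration("wrist")
for p in((245,177.5),(244.4,178)):
    H=plane(W,p,70);d=H-[589.1,-28.4,70];print(H,np.hypot(*d[:2]),np.degrees(np.arctan2(d[1],d[0])))
s=manip.read_state();R=s["eef_rot"];p=s["tool_pos"]
print("to pin in tool xy",R.T@(np.array([486.5,-293.5,p[2]])-p))
E
```

```text
[577.15  35.08  70.  ] 64.58963190012084 100.65813938451919
[576.51  35.22  70.  ] 64.85136402524495 101.18984894304904
to pin in tool xy [-246.31  141.98   -0.18]
```

Request:
{"fn": "step_arm", "kwargs": {"grip": [-1,-1,-1,-1,-1,-1,-1,-1,-1,-1], "linear": [[-26,15,0],[-26,15,0],[-26,15,0],[-26,15,0],[-26,15,0],[-26,15,0],[-26,15,0],[-26,15,0],[-26,15,0],[-12,7,0]], "rotation": [[0,0,0],[0,0,0],[0,0,0],[0,0,0],[0,0,0],[0,0,0],[0,0,0],[0,0,0],[0,0,0],[0,0,0]]}}

```text
t: 11.97
tool_pos: [482.9, -297.5, 169.6]
eef_rot: [[0.784, 0.62, -0.003], [0.62, -0.784, -0.001], [-0.003, -0.001, -1.0]]
wrist_force: [-0.4, -0.4, -0.9]
finger_gap: 86.8
```

```bash
python3 st.py; python3 - <<'E'
from h import *
W=manip.calibration("wrist");w=manip.snapshot("wrist");cv2.imwrite("pics/w3.png",w)
s=manip.read_state();R=s["eef_rot"];p=s["tool_pos"]
print(proj(W,[486.9,-293.1,96]),proj(W,[486.9,-293.1,55]),"tool delta",R.T@(np.array([486.7,-293.3,88])-p))
E
```

```text
11.97 [ 482.92 -297.54  169.55] yangle -51.65 gap 86.8 [-0.44 -0.41 -0.93] [-0.07 -0.02 -0.  ] j [ 0.63  0.39 -0.2   1.87  0.1   0.9  -0.52]
[316.05 216.62] [316.22 200.82] tool delta [ 7.56 -1.9  81.48]
```

View pics/w3.png

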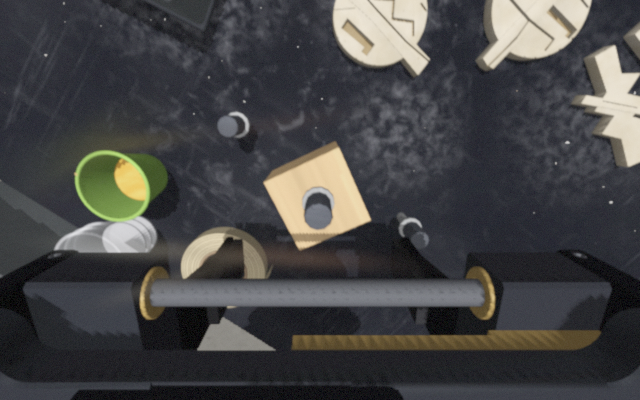

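Pin cap at (319,215), 3 px from the prediction, and it is clearly larger than the look-alikes at (233,125) and (412,230). Nothing lies under the open fingers, so I'll descend and grip.

Request:
{"fn": "step_arm", "kwargs": {"grip": [-1,-1,-1,-1,-1,-1,-1,-1,-1,-1], "linear": [[8,-1,0],[0,0,10],[0,0,15],[0,0,15],[0,0,15],[0,0,15],[0,0,8],[0,0,4],[0,0,0],[0,0,0]], "rotation": [[0,0,0],[0,0,0],[0,0,0],[0,0,0],[0,0,0],[0,0,0],[0,0,0],[0,0,0],[0,0,0],[0,0,0]]}}

```text
t: 12.85
tool_pos: [492.3, -286.6, 89.2]
eef_rot: [[0.78, 0.626, 0.001], [0.626, -0.78, 0.0], [0.0, 0.0, -1.0]]
wrist_force: [-0.3, -0.2, 0.5]
finger_gap: 87.1
```

Request:
{"fn": "step_arm", "kwargs": {"grip": [0.2,0.2,0.2,0.2,0.4,0.4,0.4,0.4,0.4,0.4], "linear": [[0,0,0],[0,0,0],[0,0,0],[0,0,0],[0,0,0],[0,0,0],[0,0,0],[0,0,0],[0,0,0],[0,0,0]], "rotation": [[0,0,0],[0,0,0],[0,0,0],[0,0,0],[0,0,0],[0,0,0],[0,0,0],[0,0,0],[0,0,0],[0,0,0]]}}

```text
t: 13.68
tool_pos: [491.6, -287.3, 89.1]
eef_rot: [[0.781, 0.625, 0.0], [0.625, -0.781, -0.0], [-0.0, 0.0, -1.0]]
wrist_force: [-0.0, -0.7, -0.3]
finger_gap: 30.3
```

Request:
{"fn": "step_arm", "kwargs": {"grip": [1,1,1,1,1,1,1,1,1,1], "linear": [[0,0,0],[0,0,0],[0,0,0],[0,0,0],[0,0,0],[0,0,0],[0,0,0],[0,0,0],[0,0,0],[0,0,0]], "rotation": [[0,0,0],[0,0,0],[0,0,0],[0,0,0],[0,0,0],[0,0,0],[0,0,0],[0,0,0],[0,0,0],[0,0,0]]}}

```text
t: 14.52
tool_pos: [492.3, -287.9, 89.4]
eef_rot: [[0.781, 0.625, 0.002], [0.625, -0.781, -0.001], [0.001, 0.002, -1.0]]
wrist_force: [2.5, -3.6, -0.8]
finger_gap: 21.1
```

```bash
python3 st.py
```

```text
14.52 [ 492.26 -287.93   89.39] yangle -51.34 gap 21.1 [ 2.47 -3.56 -0.81] [-1.   -0.85  0.08] j [ 0.6   0.49 -0.19  1.92  0.14  0.74 -0.56]
```

The TCP overshot by about 7 mm along tool x (gap reads 21.1, so the grip is at a pad edge). I'll reopen, recentre and regrip.

Request:
{"fn": "step_arm", "kwargs": {"grip": [0.2,0.2,0.2,0.2,0.2,0.2,0.2,0.2,0.2,0.2], "linear": [[0,0,0],[0,0,0],[0,0,0],[0,0,0],[-3,0,0],[-4,0,0],[0,0,0],[0,0,0],[0,0,0],[0,0,0]], "rotation": [[0,0,0],[0,0,0],[0,0,0],[0,0,0],[0,0,0],[0,0,0],[0,0,0],[0,0,0],[0,0,0],[0,0,0]]}}

```text
t: 15.35
tool_pos: [486.2, -291.6, 89.1]
eef_rot: [[0.781, 0.625, 0.0], [0.625, -0.781, 0.0], [0.0, 0.0, -1.0]]
wrist_force: [-0.3, 0.0, 0.6]
finger_gap: 34.9
```

```bash
python3 st.py; python3 - <<'E'
from h import *
W=manip.calibration("wrist");w=manip.snapshot("wrist")
for z in(96,60):print(z,proj(W,[486.9,-293.1,z]))
cv2.imwrite("pics/w4.png",crop(w,220,180,200,150,4))
E
```

```text
15.35 [ 486.23 -291.63   89.11] yangle -51.33 gap 34.9 [-0.27  0.04  0.55] [ 0.   -0.01 -0.01] j [ 0.61  0.49 -0.19  1.93  0.13  0.73 -0.55]
96 [320.76 283.43]
60 [320.04 251.15]
```

View pics/w4.png

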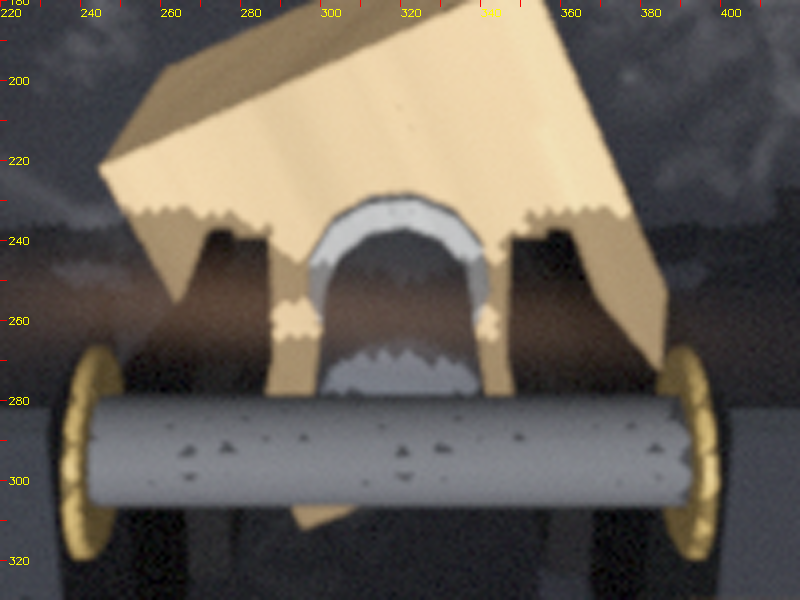

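Wrist close-up: collar ring centred at (320,250), matching the prediction, so the pin is at (486.9,-293.1) and centred between the fingers. Grip and lift.

Request:
{"fn": "step_arm", "kwargs": {"grip": [1,1,1,1,1,1,1,1,1,1], "linear": [[0,1,0],[0,0,0],[0,0,0],[0,0,0],[0,0,0],[0,0,0],[0,0,0],[0,0,0],[0,0,0],[0,0,0]], "rotation": [[0,0,0],[0,0,0],[0,0,0],[0,0,0],[0,0,0],[0,0,0],[0,0,0],[0,0,0],[0,0,0],[0,0,0]]}}

```text
t: 16.23
tool_pos: [487.0, -292.6, 89.1]
eef_rot: [[0.781, 0.625, 0.001], [0.625, -0.781, -0.0], [0.0, 0.001, -1.0]]
wrist_force: [1.8, -1.3, -1.3]
finger_gap: 21.1
```

```bash
python3 st.py
```

```text
16.23 [ 487.02 -292.65   89.12] yangle -51.33 gap 21.1 [ 1.85 -1.34 -1.26] [-0.26 -0.33 -0.04] j [ 0.61  0.49 -0.19  1.93  0.13  0.74 -0.55]
```

Request:
{"fn": "step_arm", "kwargs": {"grip": [1,1,1,1,1,1,1,1,1,1], "linear": [[0,0,-5],[0,0,-10],[0,0,-15],[0,0,-18],[0,0,-18],[0,0,-18],[0,0,-18],[0,0,-18],[0,0,-12],[0,0,-4]], "rotation": [[0,0,0],[0,0,0],[0,0,0],[0,0,0],[0,0,0],[0,0,0],[0,0,0],[0,0,0],[0,0,0],[0,0,0]]}}

```text
t: 17.07
tool_pos: [487.2, -292.3, 227.6]
eef_rot: [[0.781, 0.625, 0.002], [0.625, -0.781, -0.001], [0.001, 0.002, -1.0]]
wrist_force: [-0.2, 0.6, -1.5]
finger_gap: 21.0
```

```bash
python3 st.py; python3 - <<'E'
from h import *
s=manip.read_state();R=s["eef_rot"];p=s["tool_pos"]
print(R.T@(np.array([576.7,34.8,225])-p))
E
```

```text
17.07 [ 487.25 -292.33  227.63] yangle -51.32 gap 21.0 [-0.2   0.55 -1.47] [-0.04  0.01 -0.  ] j [ 0.64  0.32 -0.21  1.81  0.08  1.02 -0.5 ]
[ 274.26 -199.5     2.46]
```

Request:
{"fn": "step_arm", "kwargs": {"grip": [1,1,1,1,1,1,1,1,1,1], "linear": [[12,-9,0],[20,-14.5,0],[25,-18,0],[30,-22,0],[30,-22,0],[30,-22,0],[30,-22,0],[30,-22,0],[30,-22,0],[25,-18,0]], "rotation": [[0,0,0],[0,0,0],[0,0,0],[0,0,0],[0,0,0],[0,0,0],[0,0,0],[0,0,0],[0,0,0],[0,0,0]]}}

```text
t: 17.9
tool_pos: [571.0, 24.0, 224.5]
eef_rot: [[0.779, 0.626, -0.002], [0.626, -0.779, 0.001], [-0.001, -0.002, -1.0]]
wrist_force: [0.5, -0.3, -0.8]
finger_gap: 21.2
```

Request:
{"fn": "step_arm", "kwargs": {"grip": [1,1,1,1,1,1,1,1,1,1], "linear": [[12,-8,0],[0,0,0],[0,0,0],[0,0,0],[0,0,0],[0,0,0],[0,0,0],[0,0,0],[0,0,0],[0,0,0]], "rotation": [[0,0,0],[0,0,-7],[0,0,-7],[0,0,-7],[0,0,-7],[0,0,-7],[0,0,-7],[0,0,-7],[0,0,-7],[0,0,-6]]}}

```text
t: 18.73
tool_pos: [575.0, 34.4, 224.2]
eef_rot: [[-0.191, 0.982, -0.003], [0.982, 0.191, -0.0], [0.0, -0.003, -1.0]]
wrist_force: [1.2, 0.0, -1.4]
finger_gap: 21.2
```

Request:
{"fn": "step_arm", "kwargs": {"grip": [1,1,1,1,1,1,1,1,1,1], "linear": [[0,0,0],[0,0,0],[0,0,0],[0,0,0],[0,0,0],[0,0,0],[0,0,0],[0,0,0],[0,0,0],[0,0,0]], "rotation": [[0,0,0],[0,0,0],[0,0,0],[0,0,0],[0,0,0],[0,0,0],[0,0,0],[0,0,0],[0,0,0],[0,0,0]]}}

```text
t: 19.57
tool_pos: [576.1, 34.5, 225.1]
eef_rot: [[-0.185, 0.983, 0.0], [0.983, 0.185, -0.0], [-0.0, 0.0, -1.0]]
wrist_force: [-0.4, -0.5, -1.3]
finger_gap: 21.5
```

```bash
python3 st.py; python3 - <<'E'
from h import *
s=manip.read_state();R=s["eef_rot"];p=s["tool_pos"]
print(R.T@(np.array([576.7,34.8,160])-p))
W=manip.calibration("wrist");w=manip.snapshot("wrist");cv2.imwrite("pics/w5.png",w)
print("hole pred",proj(W,[576.7,34.8,70]),"tip pred",proj(W,p+R@[0,0,79]),"collar",proj(W,p+R@[0,0,34]))
cv2.imwrite("pics/c5.png",crop(w,230,110,180,150,4))
E
```

```text
19.57 [576.09  34.52 225.08] yangle 10.66 gap 21.5 [-0.39 -0.49 -1.31] [-0.04 -0.12 -0.05] j [ 0.31  0.39 -0.57  1.77  0.24  1.05 -0.16]
[ 0.17  0.65 65.08]
hole pred [317.64 195.45] tip pred [317.06 222.1 ] collar [317.12 247.43]
```

View pics/c5.png

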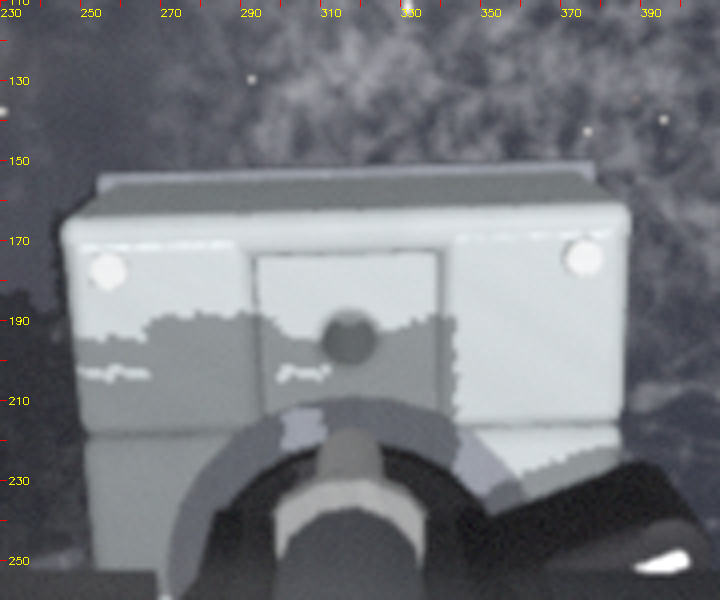

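Wrist view: the hole is at (317,194.5), about 1 px (1 mm) beyond the prediction in tool x. The pin tip hangs on axis at column 317.5. I'll shift +1 mm and descend to just above the mouth, then look again.

Request:
{"fn": "step_arm", "kwargs": {"grip": [1,1,1,1,1,1,1,1,1,1], "linear": [[1,0,0],[0,0,8],[0,0,12],[0,0,15],[0,0,15],[0,0,10],[0,0,6],[0,0,4],[0,0,0],[0,0,0]], "rotation": [[0,0,0],[0,0,0],[0,0,0],[0,0,0],[0,0,0],[0,0,0],[0,0,0],[0,0,0],[0,0,0],[0,0,0]]}}

```text
t: 20.45
tool_pos: [576.2, 35.6, 155.3]
eef_rot: [[-0.185, 0.983, 0.001], [0.983, 0.185, 0.0], [0.0, 0.001, -1.0]]
wrist_force: [-0.5, -0.1, -0.9]
finger_gap: 21.7
```

```bash
python3 st.py; python3 - <<'E'
from h import *
s=manip.read_state();R=s["eef_rot"];p=s["tool_pos"]
W=manip.calibration("wrist");w=manip.snapshot("wrist")
print("hole pred",proj(W,[576.7,34.8,70]),"tip pred",proj(W,p+R@[0,0,79]))
cv2.imwrite("pics/c6.png",crop(w,250,180,140,90,5))
E
```

```text
20.45 [576.21  35.62 155.28] yangle 10.67 gap 21.7 [-0.46 -0.12 -0.93] [ 0.02 -0.14  0.01] j [ 0.28  0.47 -0.54  1.84  0.3   0.92 -0.21]
hole pred [317.42 220.39] tip pred [317.08 222.11]
```

View pics/c6.png

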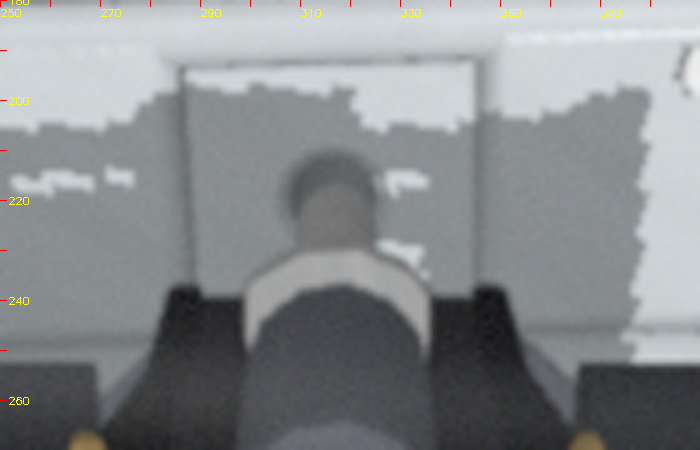

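Hole mouth centre ≈ (316.6,219.7) and tip at column 317.3, so within about 0.5 mm. Inserting.

Request:
{"fn": "step_arm", "kwargs": {"grip": [1,1,1,1,1,1,1,1,1,1], "linear": [[0,-0.4,0],[0,0,2],[0,0,2],[0,0,2],[0,0,2],[0,0,2],[0,0,2],[0,0,0],[0,0,0],[0,0,0]], "rotation": [[0,0,0],[0,0,0],[0,0,0],[0,0,0],[0,0,0],[0,0,0],[0,0,0],[0,0,0],[0,0,0],[0,0,0]]}}

```text
t: 21.33
tool_pos: [575.5, 35.5, 143.1]
eef_rot: [[-0.185, 0.983, 0.0], [0.983, 0.185, 0.0], [-0.0, 0.0, -1.0]]
wrist_force: [-0.1, -0.0, -2.2]
finger_gap: 21.4
```

```bash
python3 st.py
```

```text
21.33 [575.55  35.45 143.06] yangle 10.67 gap 21.4 [-0.09 -0.   -2.17] [-0.01 -0.1   0.  ] j [ 0.27  0.48 -0.54  1.85  0.31  0.89 -0.22]
```

Tip 6 mm into the hole with no contact force. Continue.

Request:
{"fn": "step_arm", "kwargs": {"grip": [1,1,1,1,1,1,1,1,1,1], "linear": [[0,0,4],[0,0,4],[0,0,4],[0,0,4],[0,0,4],[0,0,4],[0,0,4],[0,0,4],[0,0,2],[0,0,0]], "rotation": [[0,0,0],[0,0,0],[0,0,0],[0,0,0],[0,0,0],[0,0,0],[0,0,0],[0,0,0],[0,0,0],[0,0,0]]}}

```text
t: 22.17
tool_pos: [575.2, 35.4, 108.4]
eef_rot: [[-0.185, 0.983, -0.001], [0.983, 0.185, -0.0], [0.0, -0.001, -1.0]]
wrist_force: [-0.7, 0.2, -1.3]
finger_gap: 21.2
```

```bash
python3 st.py
```

```text
22.17 [575.16  35.35 108.42] yangle 10.67 gap 21.2 [-0.69  0.23 -1.29] [ 0.01 -0.1  -0.06] j [ 0.26  0.52 -0.52  1.88  0.34  0.83 -0.25]
```

Request:
{"fn": "step_arm", "kwargs": {"grip": [1,1,1,1,1,1,1,1,1,1], "linear": [[0,0,1],[0,0,1],[0,0,1],[0,0,1],[0,0,1],[0,0,0.5],[0,0,0],[0,0,0],[0,0,0],[0,0,0]], "rotation": [[0,0,0],[0,0,0],[0,0,0],[0,0,0],[0,0,0],[0,0,0],[0,0,0],[0,0,0],[0,0,0],[0,0,0]]}}

```text
t: 23.0
tool_pos: [575.6, 35.4, 104.0]
eef_rot: [[-0.185, 0.983, 0.0], [0.983, 0.185, -0.0], [-0.0, 0.0, -1.0]]
wrist_force: [-1.6, -1.3, 5.5]
finger_gap: 21.1
```

```bash
python3 st.py
```

```text
23.0 [575.6   35.4  104.02] yangle 10.66 gap 21.1 [-1.58 -1.27  5.52] [-0.11  0.4   0.06] j [ 0.25  0.53 -0.51  1.88  0.35  0.82 -0.26]
```

Contact at z=104.0, exactly the expected seated height (104.1). I'll give it a small extra press, release and lift away.

Request:
{"fn": "step_arm", "kwargs": {"grip": [1,1,1,1,0.2,0.2,0.2,0.2,0.2,0.2], "linear": [[0,0,1],[0,0,0],[0,0,0],[0,0,-2],[0,0,0],[0,0,0],[0,0,0],[0,0,0],[0,0,0],[0,0,0]], "rotation": [[0,0,0],[0,0,0],[0,0,0],[0,0,0],[0,0,0],[0,0,0],[0,0,0],[0,0,0],[0,0,0],[0,0,0]]}}

```text
t: 23.83
tool_pos: [575.5, 35.4, 104.4]
eef_rot: [[-0.185, 0.983, -0.0], [0.983, 0.185, 0.0], [0.0, -0.0, -1.0]]
wrist_force: [-0.4, -0.1, 0.0]
finger_gap: 34.6
```

Request:
{"fn": "step_arm", "kwargs": {"grip": [0.2,0.2,0.2,0.2,0.2,0.2,0.2,0.2,0.2,0.2], "linear": [[0,0,0],[0,0,-5],[0,0,-10],[0,0,-15],[0,0,-15],[0,0,-15],[0,0,-20],[0,0,-20],[0,0,-20],[0,0,0]], "rotation": [[0,0,0],[0,0,0],[0,0,0],[0,0,0],[0,0,0],[0,0,0],[0,0,0],[0,0,0],[0,0,0],[0,0,0]]}}

```text
t: 24.67
tool_pos: [578.0, 36.3, 229.9]
eef_rot: [[-0.185, 0.983, 0.009], [0.983, 0.185, 0.001], [-0.001, 0.009, -1.0]]
wrist_force: [0.8, 0.3, -0.3]
finger_gap: 35.1
```

Request:
{"fn": "step_arm", "kwargs": {"grip": [0,0,0,0,0,0,0,0,0,0], "linear": [[-20,0,0],[-20,0,0],[-20,0,0],[-20,0,0],[-20,0,0],[0,0,0],[0,0,0],[0,0,0],[0,0,0],[0,0,0]], "rotation": [[0,0,0],[0,0,0],[0,0,0],[0,0,0],[0,0,0],[0,0,0],[0,0,0],[0,0,0],[0,0,0],[0,0,0]]}}

```text
t: 25.5
tool_pos: [593.9, -61.3, 224.8]
eef_rot: [[-0.187, 0.982, 0.0], [0.982, 0.187, 0.0], [0.0, 0.0, -1.0]]
wrist_force: [-1.1, 0.8, -0.2]
finger_gap: 43.6
```

```bash
python3 st.py; python3 - <<'E'
from h import *
W=manip.calibration("wrist");S=manip.calibration("side");w=manip.snapshot("wrist");d=manip.snapshot("side")
for n,X in(("pin seated top",[576.2,35.2,111]),("hub up",[589.04,-28.6,123]),("hub 3in",[589.04,-28.6,120])):print(n,proj(W,X),proj(S,X))
c=np.zeros((600,800,3),np.uint8);c[:300,:480]=w[:300,80:560];x=crop(d,275,130,80,60,5);c[300:,:400]=x
x=cv2.resize(d[120:,180:500],None,fx=1.25,fy=1.25);c[300:,400:]=x[:300]
cv2.imwrite("pics/c7.png",c)
E
```

```text
25.5 [593.88 -61.32 224.75] yangle 10.8 gap 43.6 [-1.13  0.82 -0.22] [-0.02 -0.15 -0.02] j [ 0.44  0.42 -0.54  1.73  0.24  1.06  0.01]
pin seated top [317.96  87.96] [316.99 154.36]
hub up [318.74 173.54] [324.16 166.4 ]
hub 3in [318.72 172.82] [324.15 167.45]
```

View pics/c7.png

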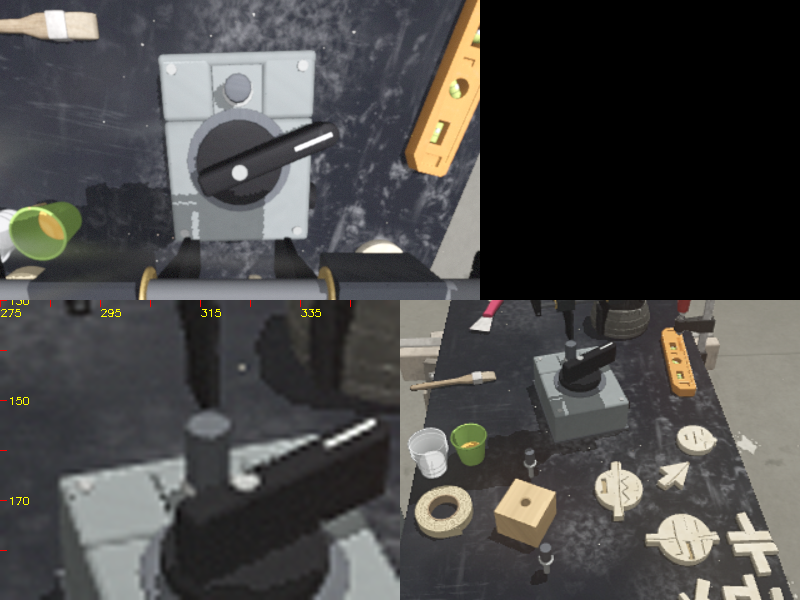

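The side view shows the pin cap at (316.8,154.8), against a seated prediction of (317,154.4). The hub dot is at (324.4,166.4), the sprung-up position. The stand is empty, and the cup and castings are where they started. The gripper is clear, so I'm handing in.

```bash
python3 -c "
from station import manip
print(manip.finish_job())"
```

```text
the job is handed in; nothing more can be done
None
```

The sander's supply is locked off: the handle is sprung up in OFF and the lock pin from the stand is seated in the lock hole. I handed the job in at about 25.5 s, against the 61 s limit.

- **Handle:** I pushed it in and turned it clockwise in small steps, testing with a light upward pull. It was still held down at about 61°. At about 64° the resistance vanished, and on release it sprang up. It now sits at about 70° (1.2 rad), well short of TEST. In the last side view the hub dot was back at its sprung-up position, (324.4,166.4) against 166.4 predicted.
- **Pin:** The first grip was about 7 mm off centre, so I reopened, recentred and gripped again before lifting. The pin went into the hole without side load and stopped at tool height 104.0 mm, where 104.1 was expected, with about 5.5 N of contact force. After release, the side view put its cap within 0.5 px of the fully seated prediction.
- **Surroundings:** By eye, the cup and castings had not moved in the last side view. The highest wrist force I read was about 17 N.
- **Checks that disagreed:**
  - An automatic search for the hub dot in the side view picked up neighbouring pixels and gave a wrong position, so I judged that check from an enlarged crop instead.
  - The automatic hole centre was about 3 mm off because of shading. I re-measured it by eye before inserting.
  - The gripper read 21.1 mm on the 22 mm grip both times, so that gap appears to be an offset in the reading.

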